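# Clamp a printing block in the cam jig

## Robot

A 6-joint arm with a two-finger parallel gripper is mounted at the origin on the work surface. World frame = base frame: x ahead of the robot, y to its left, z up, the work surface at z = 0. Lengths are in m, angles in rad, forces in N, time in s.
With the tool pointing down it reaches from about 0.35 to 0.725 m from the base axis. Payload 6 kg.
Tool frame: the origin (TCP) lies midway between the tips of the shut fingers; the grasp point (between the pads) lies 19 mm behind it; z points along the fingers, y is the line along which they close (so a half turn about z gives the same grasp; the last joint's range is limited). The gripper opens to 85 mm and grips with 20 to 120 N. Pads are 22 mm wide; open, the fingers measure 114 mm over their backs; the gripper's body (76 mm by 85 mm) begins 54 mm behind the grasp point. The pads swing forward as they close: fully open they stand 13 mm farther back than shut.
Start: joints at [-1.004, 0.04, 0.085, 0, -1.615, -0.334], TCP at [0.138, -0.584, 0.231] pointing down, gripper open.
Joint ranges: [-2.56, 2.56], [-1.29, 2.01], [-1.08, 1.49], [-3.29, 1.98], [-2.81, -0.18], [-2.99, 2.99]. Speed limits (rad/s): [2.57, 2.57, 3.01, 3.14, 3.14, 3.14].

## Interface

Orientations are given as [roll, pitch, yaw] about the fixed x, y, z axes, in that order (R = Rz(yaw) Ry(pitch) Rx(roll)).
In Python, from plant import bot, open_jaws, grab, solver, imaging, models, sensors gives the robot as it stands. Calls block until the motion is done:
- bot.reach(position, orientation): joint-space move of the TCP to a pose.
- bot.move_linear(position, rot=None, feed=0.15, f_stop=None): straight line of the TCP; rot=None keeps the orientation; feed is the mean speed in m/s. With f_stop (N) it stops when the force on the tool has changed by that much, and returns True; else False.
- bot.move_joints(angles): joint-space move.
- open_jaws() and grab(strength=None): open the fingers fully, or close them until they stop; strength is the grip in N (None keeps the last).
- bot.dwell(seconds).
- solver.ik(position, orientation): joint angles nearest the present ones, or None.
- imaging.capture(name): name is "side" or "top" or "wrist"; returns the picture (400x640x3 uint8, red, green, blue); there is no depth.
- imaging.camera_params(name): a dict with "fx", "fy", "cx", "cy" (pixels), "R" (3x3) and "t" (3): a world point X has camera coordinates R X + t; the wrist camera has in their place "tool_from_camera" (4x4, takes a point from camera to tool coordinates, whose origin is the TCP and whose axes are the flange's). Camera axes: x right, y down, z forward; pixel columns grow to the right and rows downward; lengths in m; the calibration is good to about 2 mm. A picture is of the moment at which its call begins: read the wrist's pose just before it. camera_params takes no time and is no camera call.
A pose or a line that the arm cannot do raises bot.PlanningError and nothing moves.
- bot.close_job(): hands the job in; it is judged then, once.
Trained networks look in the newest picture that a camera, given by its name, has taken for a name from the list of things; names that differ only in an ending like _2 or _b are one class to them, and where a whole thing is asked for, a point or a joint stands for the part that bears it (a point fixed in the world has none). Each returns a list of dicts, best first, with "confidence" (0 to 1); they miss things now and then, are a little off and sometimes report something else, mostly with a low value. They report only what shows in the picture. A call takes as long as a camera call. They do not tell look-alikes from the thing itself.
- models.trace(camera, query): "mask" (400x640 bool, what is visible of it) and "xy" ([column, row] in pixels, amid what is visible of it).
- models.pinpoint(camera, query): "xy" ([column, row] in pixels: a listed point, or the origin of a listed thing).
Readings, each from a call of its own:
- sensors.current_clock(): time.
- sensors.current_joint_positions(): joint angles.
- sensors.current_dq(): joint speeds.
- sensors.current_tau(): joint torques, N m.
- sensors.current_tcp_pos(): TCP position.
- sensors.current_tcp_rot(): TCP orientation.
- sensors.current_wrist_force(): force on the tool from outside, world axes, zero at the start.
- sensors.current_moment(): the same for the moment, N m.
- sensors.current_opening(): finger opening in m.
- sensors.current_gripper_force(): force on a finger pad.
Only numpy, scipy, OpenCV 4.12 (cv2) and the standard library are available. Lean on these libraries where they do the work, as an engineer would, in place of code of your own. Each camera call takes 0.05 s, during which the arm holds its last target. There are 200 camera calls.

## Task

Slide the lino printing block along the channel of the wooden jig until its end sits fully home against the end stop; then push (do not grip) the red cam handle clockwise, seen from above, through its quarter turn, past centre until it meets its end stop, and lean on it there for a moment with about 15 N, so that the block stays clamped. Be gentle: never push the handle with more than 30 N or the block with more than 40 N, do not start clamping before the block is home, leave the paint bottle, the ink jar and the pot where they are, and finish clear of everything.

Things in the scene. Friction and masses are not known exactly. Their poses are not given: they have to be found in the camera images.
- jig: wooden clamping jig fixed to the table, board 235 x 180 x 15 mm. Origin on its underside (table level); x runs along the block's channel to the end stop, y towards the sprung jaw, z up. Board spans x -160 to 75, y -100 to 80, top at z 15. The channel runs along y = 0, open at its -x end; on its -y side a dark guide rail (x -130 to -45, y -45.5 to -33.5, top z 27) and the cam.
- end_stop (a point): middle of the top edge of the dark wooden end stop's face, at x 50, y 0, z 33 in the jig's frame; the face looks to the jig's -x. The block is home when its end touches this face.
- pivot (a point): where the handle's vertical pivot axis meets the top of the jig's board: x 0, y -57.5, z 15 in the jig's frame. Seen from here the channel is towards the jig's +y.
- block: loose lino printing block, brown wood with a dark teal carved top, 100 (x, along the channel) x 60 (y) x 25 mm high, 0.1 to 0.2 kg, lying in the channel 35 to 75 mm short of the end stop. Origin at the centre of its underside (15 mm above the table). When home its origin is at x = 0 in the jig's frame. Push it on its -x end.
- jaw (a joint): spring travel (m) of the aluminium jaw along the channel's +y side (jig x -120 to 40, face at y 31.5 when relaxed, top z 32; dark backing strip behind it to y 74, top z 37). 0 relaxed, grows as the cam squeezes the block against it: 0.003 with the cam highest, 0.002 to 0.003 when clamped. 6 N per mm.
- lever: red handle over a steel eccentric cam (disc 44 mm wide, 10 mm off centre), turning on the pivot; origin at point pivot, its -y axis points along the arm to the knob. Arm 16 mm wide, 49 to 59 mm above the table. Open: arm towards the jig's -y, within 0.5 rad. Closing is clockwise from above: to the jig's -x (cam highest, centre), then 0.05 to 0.30 rad on to a hard end stop, to be felt.
- lever_knob (a point): centre of the upright red knob at the handle's end: cylinder 18 mm wide, 45 mm tall (59 to 104 mm above the table); this point is 85 mm above the table, 90 mm from the pivot axis. Push its side with closed fingers. It takes 1 to 8 N to turn the handle, rising as the cam bites, and more only at the end stop; the handle stays where it is left.
- paint: loose red paint bottle, 52 mm diameter, 130 mm tall, standing beside the jig; origin under its centre. Leave alone.
- inkjar: loose blue ink jar, 60 mm diameter, 65 mm tall; origin under its centre. Leave alone.
- pot: loose dark stoneware pot, 72 mm diameter, 50 mm tall; origin under its centre. Leave alone.
Not all that is in view belongs to the job. Of the things like the block, leave any that is blue; of the rest the smaller one is meant.

How it is judged:
By the outcome, as a careful person would: the job done as asked, in the order asked, and still so for the second after the job is handed in, with the robot touching nothing.
It also fails if it takes over 72 s, if anything falls off the work surface, if the arm or the gripper's body presses on something with over 40 N, if the wrist force passes 120 N, or if a joint passes its speed limit or range.

## Working session

There is one attempt and no reset: what is moved stays moved. The work goes in short steps, each a Python script; the robot and the scene stay as the last script left them, time stands still between calls to the robot, and variables do not carry over. Pictures are saved under pics/ and viewed, at most 10 in all, crops included, and the job is handed in when it is done.

```bash
mkdir -p pics; ls; cat > h.py <<'E'
import numpy as np, cv2
from plant import bot, open_jaws, grab, solver, imaging, models, sensors
def ray(cam,xy):
    p=imaging.camera_params(cam); d=np.array([(xy[0]-p['cx'])/p['fx'],(xy[1]-p['cy'])/p['fy'],1.])
    R=np.array(p['R']);t=np.array(p['t']); return -R.T@t, R.T@d
def atz(cam,xy,z):
    o,d=ray(cam,xy); return o+d*(z-o[2])/d[2]
def tri(a,b):
    (o1,d1),(o2,d2)=a,b
    A=np.stack([d1,-d2],1); s=np.linalg.lstsq(A,o2-o1,rcond=None)[0]
    p,q=o1+s[0]*d1,o2+s[1]*d2
    return (p+q)/2, np.linalg.norm(p-q)
E
python3 - <<'E'
from h import *
np.set_printoptions(precision=4,suppress=True)
print(sensors.current_clock())
for c in ('side','top'):
    im=imaging.capture(c); cv2.imwrite(f'pics/{c}0.png',im[:,:,::-1])
    print(c,ray(c,(320,200)))
    for q in ('jig','end_stop','pivot','block','lever','lever_knob','paint','inkjar','pot'):
        print(q,[(np.round(r['xy'],1),round(r['confidence'],2)) for r in models.pinpoint(c,q)])
print(sensors.current_clock())
E
```

```text
pics
0.0
side (array([0.5722, 0.7952, 0.7616]), array([ 0.0193, -0.7394, -0.6731]))
jig [(array([315. , 215.1]), 0.88)]
end_stop [(array([296.9, 208. ]), 0.86), (array([305.9, 157.5]), 0.32)]
pivot [(array([317.1, 192.1]), 0.63)]
block [(array([391.9, 170.8]), 0.76), (array([244.4, 203.7]), 0.66), (array([334.6, 211.3]), 0.59)]
lever [(array([314.4, 198.8]), 0.86)]
lever_knob [(array([308.8, 157.7]), 0.75)]
paint [(array([358.1, 264.9]), 0.77)]
inkjar [(array([329.4, 159.5]), 0.95), (array([316.9, 215.9]), 0.73)]
pot [(array([296.4, 262.7]), 0.93), (array([329.2, 160.4]), 0.67)]
top (array([0.5336, 0.0665, 0.949 ]), array([ 0.0636,  0.0101, -0.9979]))
jig [(array([342.7, 199.8]), 0.76)]
end_stop [(array([336.4, 179.5]), 0.94)]
pivot [(array([364.6, 193.8]), 0.89)]
block [(array([342.3, 217.4]), 0.89), (array([428.3, 287.8]), 0.84), (array([364.9, 112.7]), 0.78)]
lever [(array([367.5, 191.2]), 0.61), (array([275.9, 240.6]), 0.51)]
lever_knob [(array([407.7, 178.8]), 0.81)]
paint [(array([273.8, 239.7]), 0.68)]
inkjar [(array([446.5, 209.7]), 0.58)]
pot [(array([274.6, 184.9]), 0.62), (array([363.4, 191.1]), 0.39)]
1.0
```

```bash
python3 - <<'E'
import cv2
a=cv2.imread('pics/side0.png')[110:310,200:440];b=cv2.imread('pics/top0.png')[80:320,230:480]
cv2.imwrite('pics/side1.png',cv2.resize(a,None,fx=3,fy=3,interpolation=2)[:600,:800]);cv2.imwrite('pics/top1.png',cv2.resize(b,None,fx=2.5,fy=2.5,interpolation=2)[:600,:800])
E
```

```text
(no output)
```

View pics/side1.png

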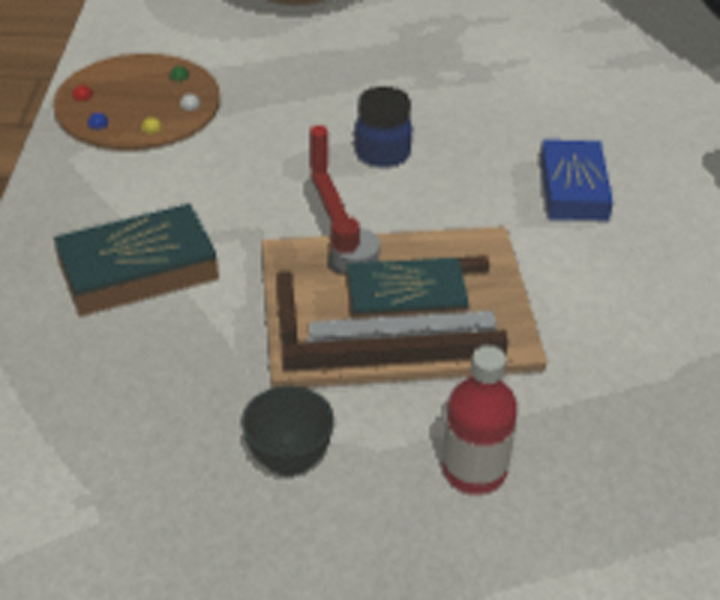

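View pics/top1.png

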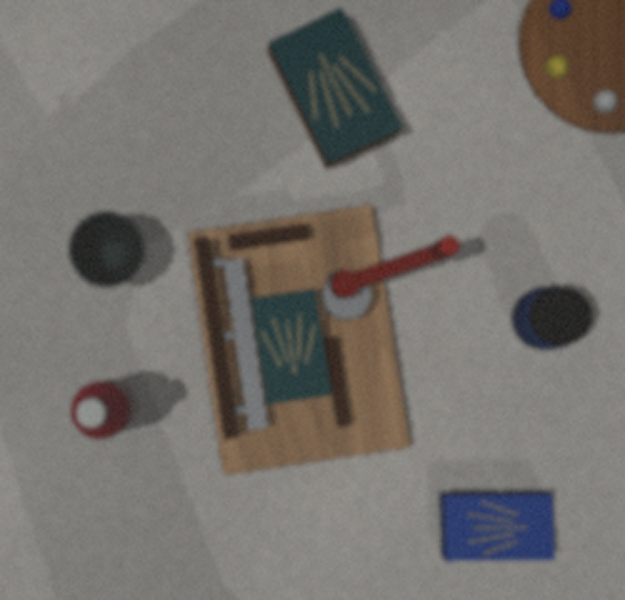

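The side view shows the brown/teal block in the jig channel at about px (335,205). The knob is at (306,155), the big lookalike is outside on the left, and the blue one is on the right. In the top view the block is at (346,219), the knob at (409,178) and the end stop at (338,175), so the jig's +x points away from the robot.

```bash
cat >> h.py <<'E'
np.set_printoptions(precision=4,suppress=True)
E
python3 - <<'E'
from h import *
import json
T={'jig':(342.7,199.8),'end_stop':(336.4,179.5),'pivot':(364.6,193.8),'block':(342.3,217.4),'knob':(407.7,178.8),'pot':(274.6,184.9),'paint':(273.8,239.7),'ink':(446.5,209.7)}
S={'jig':(315,215.1),'end_stop':(296.9,208),'pivot':(317.1,192.1),'block':(334.6,211.3),'knob':(308.8,157.7),'pot':(296.4,262.7),'paint':(358.1,264.9),'ink':(329.4,159.5)}
Z=dict(jig=0,end_stop=.033,pivot=.015,block=.015,knob=.085,pot=0,paint=0,ink=0)
for k in T: print(k,tri(ray('top',T[k]),ray('side',S[k])),atz('top',T[k],Z[k]),atz('side',S[k],Z[k]))
hull=[]
for c in ('top','side'):
    r=models.trace(c,'jig')[0]; print(c,'jig',r['confidence'],r['mask'].sum())
    p=cv2.findNonZero(r['mask'].astype(np.uint8))[:,0]
    h=cv2.convexHull(p)
    ap=cv2.approxPolyDP(h,6,True)[:,0]; print(ap.tolist()); print(np.array([atz(c,q,.015) for q in ap]))
    for r in models.trace(c,'block'):
        p=cv2.findNonZero(r['mask'].astype(np.uint8))[:,0]
        q=np.array([atz(c,x,.04)[:2] for x in p],np.float32)
        print(c,'block',r['confidence'],r['xy'],cv2.minAreaRect(q),cv2.boxPoints(cv2.minAreaRect(q)).tolist() if c=='top' else '')
    for r in models.trace(c,'lever_knob')[:2]: print('lever',r['confidence'],r['xy'],r['mask'].sum())
E
```

```text
jig (array([0.5997, 0.0211, 0.0012]), np.float64(0.009983373863359938)) [0.5948 0.0212 0.    ] [0.6047 0.0195 0.    ]
end_stop (array([0.6453, 0.0377, 0.0399]), np.float64(0.011610314755485789)) [0.6403 0.0376 0.033 ] [0.6519 0.0297 0.033 ]
pivot (array([ 0.6041, -0.0274,  0.0414]), np.float64(0.004139728160596166)) [ 0.6083 -0.0302  0.015 ] [ 0.6031 -0.0573  0.015 ]
block (array([0.5524, 0.0231, 0.0208]), np.float64(0.0012058083456294659)) [0.5519 0.0228 0.015 ] [0.5528 0.017  0.015 ]
knob (array([ 0.633 , -0.1169,  0.0891]), np.float64(0.005300089569062926)) [ 0.6362 -0.118   0.085 ] [ 0.6307 -0.122   0.085 ]
pot (array([0.6352, 0.1863, 0.0026]), np.float64(0.009769417724829317)) [0.6305 0.1866 0.    ] [0.6403 0.1838 0.    ]
paint (array([0.4961, 0.1865, 0.0062]), np.float64(0.004009333422048659)) [0.4978 0.1871 0.    ] [0.4934 0.1816 0.    ]
ink (array([ 0.5722, -0.2275,  0.0036]), np.float64(0.001313459392382437)) [ 0.5717 -0.2286  0.    ] [ 0.5729 -0.2324  0.    ]
top jig 0.98 6721
[[412, 176], [391, 257], [318, 267], [306, 172], [376, 161]]
[[ 0.6512 -0.1432  0.015 ]
 [ 0.459  -0.0919  0.015 ]
 [ 0.4347  0.0801  0.015 ]
 [ 0.6602  0.1098  0.015 ]
 [ 0.6871 -0.0577  0.015 ]]
top block 0.92 [345.0, 216.2] ((0.5505020618438721, 0.017635153606534004), (0.10064530372619629, 0.0628272220492363), 8.63929271697998) [[0.49603167176246643, 0.04113319516181946], [0.5054690837860107, -0.020981160923838615], [0.6049724817276001, -0.00586288794875145], [0.5955350399017334, 0.056251466274261475]]Traceback (most recent call last):
  File "<stdin>", line 15, in <module>
  File "h.py", line 7, in atz
    o,d=ray(cam,xy); return o+d*(z-o[2])/d[2]
        ~~~^^^^^^^^
  File "h.py", line 4, in ray
    p=imaging.camera_params(cam); d=np.array([(xy[0]-p['cx'])/p['fx'],(xy[1]-p['cy'])/p['fy'],1.])
ValueError: time passes only in moves, steps and waits
```

```bash
cat >> h.py <<'E'
pi=np.pi; YAW=np.radians(8.4); O=np.array([.600,.0255])
RJ=np.array([[np.cos(YAW),-np.sin(YAW)],[np.sin(YAW),np.cos(YAW)]])
def w(x,y,z): return [*(O+RJ@[x,y]),z]
def j(p): return RJ.T@(np.array(p)[:2]-O)
E
python3 - <<'E'
from h import *
print(sensors.current_tcp_rot(), j([.5505,.0176]), j([.6362,-.118]))
for a in np.arange(.16,-1.95,-.3):  # lever angle, yaw feasibility
    pw=w(90e-3*np.sin(a)+.02*np.cos(a), -.0575-.09*np.cos(a)+.02*np.sin(a),.07)
    for off in (0,pi):
        q=solver.ik(pw,[pi,0,YAW+a+off]); print(round(a,2),off>0,None if q is None else np.array(q))
y0=YAW
grab(20)
bot.reach(w(-.135,0,.15),[pi,0,y0]); bot.move_linear(w(-.135,0,.028))
print(sensors.current_tcp_pos(),sensors.current_wrist_force(),sensors.current_clock())
E
```

```text
[ 3.1415 -0.     -2.9088] [-0.0501 -0.0006] [ 0.0148 -0.1472]
0.16 False [ 0.1322  0.2456  0.0169  0.     -1.3421  1.7452]
0.16 True [ 0.1322  0.2456  0.0169  0.     -1.3421 -1.3964]
-0.14 False [ 0.1214  0.1858 -0.0525  0.     -1.3326  1.4561]
-0.14 True [ 0.1214  0.1858 -0.0525 -0.     -1.3326 -1.6855]
-0.44 False [ 0.1235  0.1176 -0.1283  0.     -1.3249  1.1539]
-0.44 True [ 0.1235  0.1176 -0.1283 -0.     -1.3249 -1.9877]
-0.74 False [ 0.1405  0.0459 -0.2044  0.     -1.3205  0.8369]
-0.74 True [ 0.1405  0.0459 -0.2044 -0.     -1.3205 -2.3047]
-1.04 False [ 0.1727 -0.0232 -0.2741  0.     -1.3199  0.5047]
-1.04 True [ 0.1727 -0.0232 -0.2741  0.     -1.3199 -2.6369]
-1.34 False [ 0.2185 -0.0827 -0.3312  0.     -1.3223  0.1589]
-1.34 True [ 0.2185 -0.0827 -0.3312  0.     -1.3223 -2.9827]
-1.64 False [ 0.2732 -0.1246 -0.3699  0.     -1.3255 -0.1958]
-1.64 True [ 0.2732 -0.1246 -0.3699  0.     -1.3255  2.9458]
-1.94 False [ 0.3297 -0.1425 -0.386   0.     -1.3273 -0.5523]
-1.94 True [ 0.3297 -0.1425 -0.386   0.     -1.3273  2.5892]
[0.4671 0.0058 0.029 ] [-0.677   0.0661  0.5539] 5.25
```

```bash
python3 - <<'E'
from h import *
f0=np.array(sensors.current_wrist_force())
r=bot.move_linear(w(-.075,0,.028),feed=.03,f_stop=10)
print(r,j(sensors.current_tcp_pos()),sensors.current_wrist_force()-f0)
if not r:
    for x in np.arange(-.073,-.04,.002):
        r=bot.move_linear(w(x,0,.028),feed=.02,f_stop=8)
        f=sensors.current_wrist_force()-f0
        print(r,j(sensors.current_tcp_pos()),f)
        if r or np.linalg.norm(f[:2])>8: break
print(sensors.current_clock())
im=imaging.capture('top'); cv2.imwrite('pics/t2.png',cv2.resize(im[80:320,230:480,::-1],None,fx=2.4,fy=2.4))
im=imaging.capture('side'); cv2.imwrite('pics/s2.png',cv2.resize(im[150:270,260:400,::-1],None,fx=5,fy=5))
E
```

```text
False [-0.075  0.   ] [-0.3362 -0.467  -1.3256]
False [-0.0727  0.    ] [ 0.2605  0.1227 -0.341 ]
False [-0.0708  0.    ] [ 1.1156 -0.2342 -0.2477]
False [-0.0688  0.    ] [ 0.011  -0.6076 -0.9773]
False [-0.0668  0.    ] [-0.0266 -0.4695 -1.697 ]
False [-0.0648  0.    ] [ 1.8074 -0.2166 -1.0476]
False [-0.0628  0.    ] [-0.4676 -0.1705  0.1089]
False [-0.0615 -0.0002] [-2.4832 -1.3742  2.0476]
False [-0.0613 -0.0004] [-13.3137  -0.5951   7.9201]
9.4
```

View pics/s2.png

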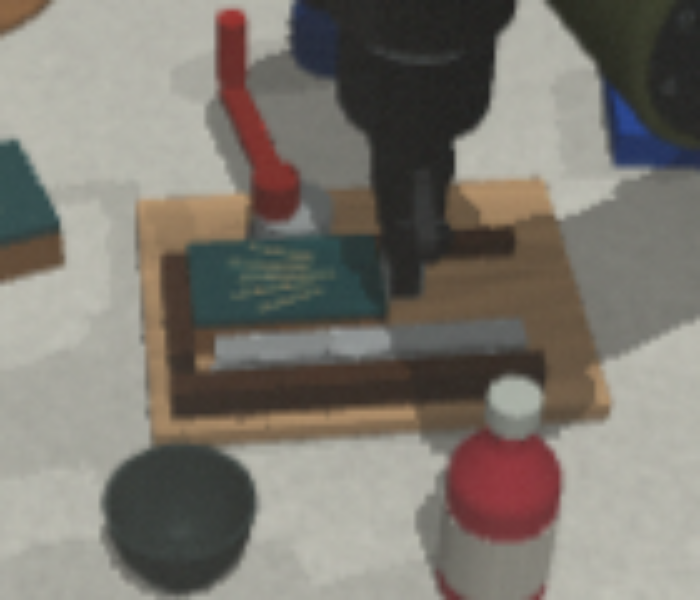

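The side view shows the block's end against the dark end stop at px (190,280 in the crop). The pusher's x agrees with home (-0.061), so I'll go on to the handle.

```bash
cat >> h.py <<'E'
def arc(a,off): return w(.09*np.sin(a)+off*np.cos(a), -.0575-.09*np.cos(a)+off*np.sin(a),.07)
def ft(a,f0,n=4):
    F=[]
    for _ in range(n): F.append(np.array(sensors.current_wrist_force())-f0); bot.dwell(.02)
    F=np.mean(F,0); t=RJ@[np.cos(a),np.sin(a)]   # reaction is along +t
    return F[:2]@t, np.linalg.norm(F)
E
python3 - <<'E'
from h import *
bot.move_linear(w(-.085,0,.028)); bot.move_linear(w(-.085,0,.17),feed=.25)
a=.164
p=arc(a,.035); bot.reach([p[0],p[1],.17],[pi,0,YAW+a]); bot.move_linear(p,feed=.15)
bot.dwell(.3); f0=np.mean([sensors.current_wrist_force() for _ in range(3)],0); np.save('f0.npy',f0)
r=bot.move_linear(arc(a,.020),feed=.04,f_stop=8); print(r,ft(a,f0))
while a>-1.4:
    a-=.1
    r=bot.move_linear(arc(a,.020),rot=[pi,0,YAW+a],feed=.05,f_stop=12)
    t,n=ft(a,f0,2); print(round(a,3),r,round(t,1),round(n,1))
    if r or n>15: break
print(sensors.current_clock())
im=imaging.capture('top'); cv2.imwrite('pics/t3.png',cv2.resize(im[80:320,230:480,::-1],None,fx=2.4,fy=2.4))
im=imaging.capture('side'); cv2.imwrite('pics/s3.png',cv2.resize(im[130:260,250:400,::-1],None,fx=4.5,fy=4.5))
E
```

```text
False (np.float64(-0.3230027037386036), np.float64(0.5390400708073539))
0.064 False -0.1 0.4
-0.036 False -0.2 0.2
-0.136 False 0.2 0.9
-0.236 False -0.4 1.0
-0.336 False -0.4 0.8
-0.436 False 0.3 1.4
-0.536 False -0.5 0.6
-0.636 False 0.6 0.7
-0.736 False -0.2 0.4
-0.836 False 0.1 0.8
-0.936 False 1.4 2.2
-1.036 False 1.6 2.8
-1.136 False 3.1 3.8
-1.236 False 3.3 4.6
-1.336 False 3.6 4.6
-1.436 False 3.5 4.8
18.9167
```

View pics/s3.png

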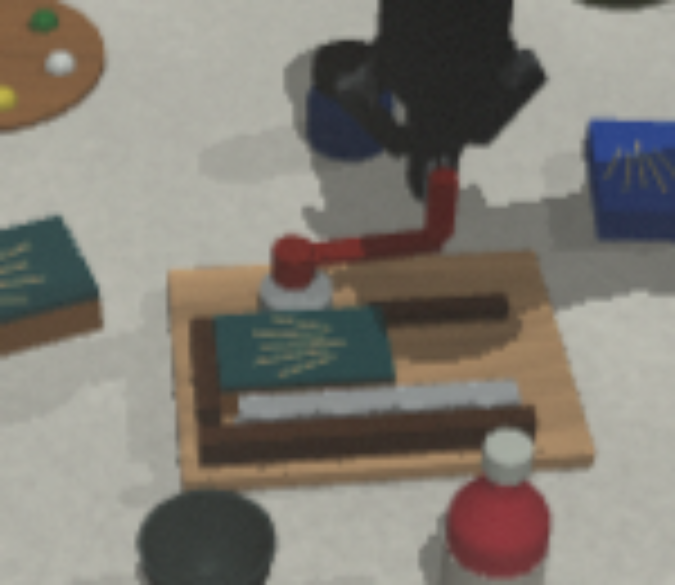

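The handle has followed nearly to centre, with the knob at (440,200) in the crop and the finger behind it. The block is still against the end stop. I'll continue in fine steps until I feel the end stop.

```bash
python3 - <<'E'
from h import *
f0=np.load('f0.npy'); a=-1.436
while a>-2.05:
    a-=.02 
    r=bot.move_linear(arc(a,.020),rot=[pi,0,YAW+a],feed=.02,f_stop=8)
    t,n=ft(a,f0,2); p=j(sensors.current_tcp_pos()); print(round(a,3),r,round(t,1),round(n,1),p)
    if t>9 or n>14 or (r and t>7): break
off=.020
for k in range(20):
    if t>14: break
    off-=.0006
    bot.move_linear(arc(a,off),feed=.01); t,n=ft(a,f0,3); print('lean',round(off,4),round(t,1),round(n,1))
for k in range(4): bot.dwell(.2); print(ft(a,f0,1))
print(a,sensors.current_clock())
im=imaging.capture('top'); cv2.imwrite('pics/t4.png',cv2.resize(im[80:320,230:480,::-1],None,fx=2.4,fy=2.4))
E
```

```text
-1.456 False 4.9 6.0 [-0.087  -0.0881]
-1.476 False 4.9 6.1 [-0.0876 -0.0863]
-1.496 False 4.8 6.4 [-0.0881 -0.0846]
-1.516 False 5.0 6.5 [-0.0886 -0.0829]
-1.536 False 4.6 6.1 [-0.0891 -0.081 ]
-1.556 False 5.5 7.0 [-0.0896 -0.0793]
-1.576 False 4.7 6.3 [-0.0901 -0.0775]
-1.596 False 5.1 6.5 [-0.0905 -0.0757]
-1.616 False 4.3 5.7 [-0.0908 -0.0738]
-1.636 False 4.3 5.8 [-0.0911 -0.072 ]
-1.656 False 4.6 5.6 [-0.0914 -0.0702]
-1.676 False 8.0 9.5 [-0.0917 -0.069 ]
-1.696 False 11.0 12.8 [-0.0918 -0.068 ]
lean 0.0194 12.3 13.8
lean 0.0188 13.8 15.4
lean 0.0182 14.9 16.4
(np.float64(14.845906359193759), np.float64(16.690431568983048))
(np.float64(13.899408864905313), np.float64(16.01621740180163))
(np.float64(15.726631319841596), np.float64(17.442585668152287))
(np.float64(14.909454526690512), np.float64(16.58380849295434))
-1.6960000000000002 24.4667
```

View pics/t4.png

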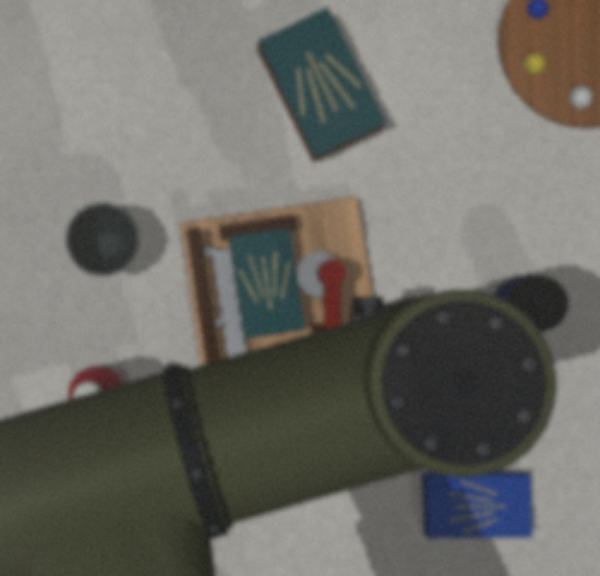

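```bash
python3 - <<'E'
from h import *
f0=np.load('f0.npy'); a=-1.696
bot.move_linear(arc(a,.045),feed=.05); p=arc(a,.045); bot.move_linear([p[0],p[1],.22],feed=.15)
bot.move_joints([-1.004,.04,.085,0,-1.615,-.334]); bot.dwell(.3)
print(sensors.current_wrist_force(),sensors.current_clock())
im=imaging.capture('top'); cv2.imwrite('pics/t5.png',cv2.resize(im[80:320,230:480,::-1],None,fx=2.4,fy=2.4,interpolation=2))
for q in ('paint','inkjar','pot','lever_knob','end_stop'): print(q,[np.round(r['xy'],1) for r in models.pinpoint('top',q)])
r=min(models.trace('top','block'),key=lambda r:np.hypot(*(np.array(r['xy'])-[341,198])))
P=imaging.camera_params('top');c=cv2.findNonZero(r['mask'].astype(np.uint8))[:,0]
h=cv2.convexHull(c)[:,0]; q=np.array([atz('top',x,.04)[:2] for x in h],np.float32)
R=cv2.minAreaRect(q); print(R, j(R[0]))
E
```

```text
[0.1297 0.3028 0.4994] 28.9083
paint [array([274.1, 240.8])]
inkjar [array([447.3, 205.7])]
pot [array([272.7, 184.3])]
lever_knob [array([372.5, 233.6]), array([274.6, 184. ])]
end_stop [array([336.1, 178.8]), array([342.7, 198.3])]
((0.5988835096359253, 0.029108624905347824), (0.10225825756788254, 0.06600222736597061), 8.748104095458984) [-0.0006  0.0037]
```

View pics/t5.png

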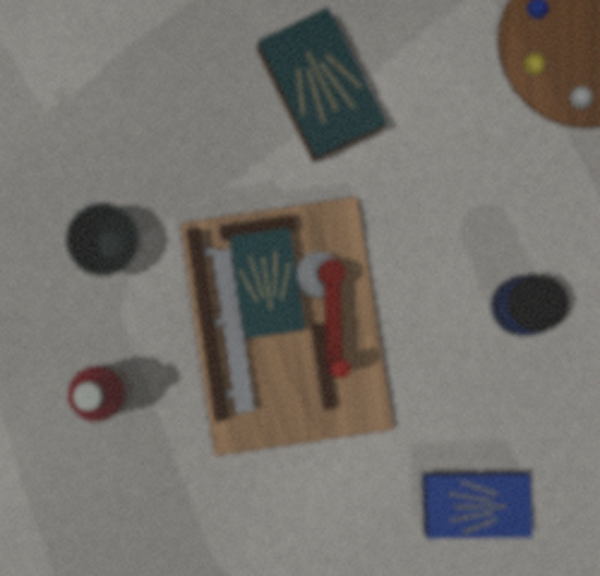

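The top view shows the block flush at the end stop, around (265,233). The handle is closed past centre, with the knob at (340,368). The block has shifted towards the jaw, and the bottle, jar and pot haven't moved.

```bash
python3 -c "
from h import *
print(bot.close_job())"
```

```text
the job is handed in; nothing more can be done
None
```

The job is handed in: the block is home against the end stop and clamped, with the handle about 0.1 rad past centre and leaned on at about 15 N; the bottle, jar and pot were not moved, and the arm finished clear at about 29 s.

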